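# Index the rod rest one hole towards the burner

## Robot

A 6-joint arm with a two-finger parallel gripper is mounted at the origin on the work surface. World frame = base frame: x ahead of the robot, y to its left, z up, the work surface at z = 0. Lengths are in mm, angles in rad, forces in N, time in s.
With the tool pointing down it reaches from about 425 to 950 mm from the base axis. Payload 3.5 kg.
Tool frame: the origin (TCP) lies between the finger pads; the fingertips stand 22 mm ahead of it and the grasp point (between the pads) lies 3 mm ahead of it; z points along the fingers, y is the line along which they close (so a half turn about z gives the same grasp; the last joint's range is limited). The gripper opens to 85 mm and grips with 20 to 120 N. Pads are 22 mm wide; open, the fingers measure 114 mm over their backs; the gripper's body (76 mm by 85 mm) begins 54 mm behind the grasp point. The pads swing forward as they close: fully open they stand 13 mm farther back than shut.
Start: joints at [1.169, 0.286, 1.577, -0, 1.279, -0.15], TCP at [168.138, 653.709, 253.325] pointing down, gripper open.
Joint ranges: [-2.77, 2.77], [-0.9, 2.22], [0.21, 2.48], [-1.53, 4.67], [0.24, 2.81], [-2.84, 2.84]. Speed limits (rad/s): [2.79, 2.79, 3.14, 3.14, 3.14, 3.14].

## Interface

Orientations are given as [roll, pitch, yaw] about the fixed x, y, z axes, in that order (R = Rz(yaw) Ry(pitch) Rx(roll)).
In Python, from plant import r gives the robot as it stands.
- The arm moves only by the tool apply_moves, never from a script. Its argument "series" is one flat list of numbers, 6 for each row, row after row: the shift along the tool's x, y, z each as a share of 20 cm, from -1 to 1, then the turn, a rotation vector about the tool's x, y, z each as a share of pi rad, from -1 to 1. A call has 1 to 10 rows; each row shifts and turns the commanded pose from where the row before left it, along the tool's axes as they then stand; what a row does not reach is not made up. A row lasts 1/8 s, in which the tool goes at most 62.5 mm and 10.7 degrees, less where a joint would pass 70% of its speed; a pose out of reach is approached as far as the arm can. A call with a number of a shift or a turn outside -1 to 1 is refused whole. A call with a gripper value outside its range is refused whole. "claw" is the closure in counts, from 0 (fully open) to 255 (shut), set as the call begins (left out, the last holds). The fingers move at their own pace and stop on an object; "squeeze" is the grip in N (left out, the last holds). Time passes only in rows, so rows that do not move let the fingers close. It gives the time, the measured TCP pose, the force, the opening and the grip force at its end, in the units of the state.
- r.get_obs(): the state, without advancing time (a new reading comes with each control period).
- r.capture(name): name is "scene" or "top" or "wrist"; returns the picture (420x560x3 uint8, blue, green, red); there is no depth.
- r.calibration(name): a dict with "intrinsics" (3x3 intrinsics, pixels), "rvec" (rotation vector, rad) and "tvec" (3), from world to camera coordinates, as OpenCV has them. Camera axes: x right, y down, z forward; pixel columns grow to the right and rows downward; lengths in mm; the calibration is good to about 2 mm. The wrist camera is an equidistant fisheye: a pixel r from the principal point sees the ray r / f radians off the axis. A picture is of the moment at which its call begins: read the wrist's pose just before it. calibration takes no time and is no camera call; for the wrist camera it gives the pose at the moment of the call.
- r.job_done(): hands the job in; it is judged then, once.
The state is a dict: "t": time; "joint_pos": joint angles; "qd": joint speeds; "effort": joint torques, N m; "ee_pos": TCP position; "tool_rot": TCP orientation; "contact_force": force on the tool from outside, world axes, zero at the start; "wrist_torque": the same for the moment, N m; "width": finger opening in mm; "gripper_force": force on a finger pad.
Only numpy, scipy, OpenCV 4.12 (cv2) and the standard library are available. Lean on these libraries where they do the work, as an engineer would, in place of code of your own. Each camera call takes 0.05 s, during which the arm holds its last target. There are 200 camera calls.

## Task

On the glassworker's bench, hook a fingertip under the big pull ring of the rod rest's spring index pin and lift the pin out of its hole. With the pin held up, swing the arm to the next hole on the side where the bench burner stands, then let the ring down so that the pin drops fully home in that hole. Do not pinch the ring, do not swing the arm further than that one hole, and leave everything else on the bench where it stands.

Things in the scene. Friction and masses are not known exactly. Their poses are not given: they have to be found in the camera images.
- index_base: Fixed base of the rod rest: steel foot 200 x 160 mm, column, and a level index plate 180 x 220 mm (x -40..140, y +-110), top 62 mm above the bench. Origin on the bench under the arm's vertical pivot; x along the arm when in the middle hole, y left, z up. Five 12 mm holes on an arc of 110 mm radius about the pivot, 20 degrees (38 mm) apart, at -40..+40 degrees from x.
- rest_arm (a joint): Swing of the arm about the pivot, rad, growing anticlockwise from above: starts at 0 in the middle hole, next holes at +0.349 and -0.349, stops at +-0.80. Turns with light friction; locked (0.02 play) while the pin is in a hole. Aluminium bar 30 mm wide, top 75 mm above the bench, from 20 mm behind the pivot to 195 mm ahead; at 185 mm a V rest 50 mm wide, tips 124 mm above the bench.
- index_pin (a joint): How far the spring pin is pulled up, m: 0 home in a hole, clear of the hole from 0.011, stop at 0.025; about 0.010 when it rests on the plate between holes. It slides vertically in the arm, 110 mm from the pivot. The spring presses it down (with its weight) with 6 N at 0 and 9.5 N at the stop. Its end is round: let down within about 3 mm of a hole's centre it finds the hole itself.
- ring_center (a point): Centre of the upright steel pull ring fixed on top of the pin, 130 mm above the bench with the pin home; inside diameter 56 mm, outside 72, wire 8 mm. The ring's plane stands across the arm: a finger goes through it along the arm's length, from either end, slanting down. It cannot turn on the pin. Axes are the arm's: x along the arm away from the pivot, z up.
- ring_top: The top of that ring (75 degrees either side of its highest point), the part to hook under. Origin at the centre of the wire at the highest point, 162 mm above the bench with the pin home; the underside is 4 mm lower. Axes are the arm's: x along the arm away from the pivot, z up.
- burner: Fixed bench burner: perforated steel barrel, 48 mm diameter, pointing away from the robot and slightly up, on a grey block and a round foot of 104 mm; about 170 mm high. It stands about 260 mm to one side of the pivot. Origin under the foot's centre. It shows the way to swing: on the +y side of index_base the arm goes to +0.349, else to -0.349.
- rod_stand: Fixed wooden block 100 x 100 x 50 mm with nine upright glass rods, up to 205 mm high, on the other side of the rod rest. Origin at the centre of its underside. Leave alone.
- ornament: Loose amber glass ornament, 52 mm across the foot, 95 mm high, standing beyond the rod rest. Origin at the centre of its underside. Leave alone.
- paddle: Loose graphite paddle lying on the bench beyond the rod rest: 225 mm long, 50 mm wide, 18 mm thick, wooden handle. Origin on the bench below the steel neck; x points to the blade. Leave alone.
There are look-alikes about, which are no part of the job. Leave any pink look-alike of the burner alone.

How it is judged (in metres and radians):
On the way, in this order (a step that is already met when the one before it is completed fails the run):
1. the pin is lifted out of the starting hole by pulling up under the top of the ring (value of joint index_pin above 0.0115 m and contact force between anything else and ring_top above 2 N and value of joint rest_arm between -0.12 and 0.12 rad), for 0.1 s.
2. with the pin still held up, the arm is swung more than half-way to the next hole on the burner's side (value of joint index_pin above 0.009 m and ((y of burner in the frame of index_base above 0 m and value of joint rest_arm between 0.2 and 0.5 rad) or (y of burner in the frame of index_base below 0 m and value of joint rest_arm between -0.5 and -0.2 rad))), for 0.05 s.
At the end, for the whole second after the job is handed in: The arm stands in the next hole on the burner's side (joint +-0.349 within 0.03 rad) at rest, the pin is home (less than 2 mm up), the ornament and paddle are within 15 mm of where they stood (((y of burner in the frame of index_base above 0 m and value of joint rest_arm between 0.319 and 0.379 rad) or (y of burner in the frame of index_base below 0 m and value of joint rest_arm between -0.379 and -0.319 rad)) and value of joint index_pin below 0.002 m and velocity of joint rest_arm between -0.05 and 0.05 rad/s and distance of each of ornament, paddle from where it was at the start of the episode below 0.015 m); the robot touches nothing.
It fails at once if the glass ornament is shifted more than 15 mm, lifted or knocked over (distance of ornament from where it was at the start of the episode above 0.015 m or angle between ornament's own z axis and vertical above 0.3 rad).
It fails at once if the graphite paddle is shifted more than 15 mm, lifted or knocked over (distance of paddle from where it was at the start of the episode above 0.015 m or angle between paddle's own z axis and vertical above 0.3 rad).
It fails at once if the top of the pull ring is pinched between the fingers (distance between the grasp point and ring_top below 0.009 m and contact force between the fingers and ring_top above 1 N).
It fails at once if the arm is swung on towards the second hole or the wrong way by most of a hole ((y of burner in the frame of index_base above 0 m and (value of joint rest_arm above 0.55 rad or value of joint rest_arm below -0.2 rad)) or (y of burner in the frame of index_base below 0 m and (value of joint rest_arm below -0.55 rad or value of joint rest_arm above 0.2 rad))).
It also fails if it takes over 42 s, if anything falls off the work surface, if the arm or the gripper's body presses on something with over 40 N, if the wrist force passes 120 N, or if a joint passes its speed limit or range.

## Working session

There is one attempt and no reset: what is moved stays moved. The work goes in short steps, Python scripts to look and compute and a tool call to move; the robot and the scene stay as the last step left them, time stands still between calls to the robot, and variables do not carry over. Pictures are saved under pics/ and viewed, at most 10 in all, crops included, and the job is handed in when it is done.

Besides the shell and the picture viewer there is one more tool, called in YAML: its name, and indented under it one key for each argument. apply_moves: Moves the arm, as the interface text tells. Shift numbers are shares of 20 cm and turn numbers shares of pi rad, none past 1 either way. Its arguments: {"type":"object","properties":{"series":{"type":"array"},"claw":{"type":"number"},"squeeze":{"type":"number"}},"required":["series"]}

```bash
mkdir -p pics; ls
python3 - <<'E'
from plant import r
import cv2,numpy as np
o=r.get_obs(); print(o)
for n in("scene","top"):
    im=r.capture(n); cv2.imwrite(f"pics/{n}0.png",im)
    c=r.calibration(n); print(n,c)
    R=cv2.Rodrigues(np.array(c["rvec"],float))[0]; print(-R.T@np.array(c["tvec"],float).ravel())
E
```

```text
pics
{'t': 0.0, 'joint_pos': array([ 1.16904449e+00,  2.87228389e-01,  1.57815422e+00,  8.04229892e-07,
        1.27857193e+00, -1.49993053e-01]), 'qd': array([ 0.0020125 , -0.00094426, -0.00249188,  0.00116652,  0.00124117,
        0.000328  ]), 'effort': array([-3.93592700e-04, -4.05985665e+01, -2.92622173e+01, -1.30803719e-04,
        5.92533019e-03,  3.94201868e-05]), 'ee_pos': array([167.88120488, 653.18107806, 251.91761101]), 'tool_rot': array([-3.13925740e+00, -3.53700341e-04,  2.88983323e+00]), 'contact_force': array([-0.4002431 , -0.38422916, -0.10594604]), 'wrist_torque': array([-0.01808655, -0.01650436, -0.00865493]), 'gripper_force': 0.0, 'width': 85.07684085732572}
scene {'intrinsics': array([[511.74904931,   0.        , 271.56044048],
       [  0.        , 511.74904931, 199.58852944],
       [  0.        ,   0.        ,   1.        ]]), 'rvec': array([ 1.92055867,  1.15219283, -0.59121727]), 'tvec': array([-256.4269836 , -229.00345858, 1852.51435283])}
[1572.44300657 -568.39041815  868.54023109]
top {'intrinsics': array([[392.61988004,   0.        , 281.43713995],
       [  0.        , 392.61988004, 218.39314763],
       [  0.        ,   0.        ,   1.        ]]), 'rvec': array([ 2.17987382, -2.13730621,  0.11770421]), 'tvec': array([-74.03853684, 612.12554142, 985.00205709])}
[ 495.83998159  -69.92760343 1048.64735674]
```

View pics/scene0.png

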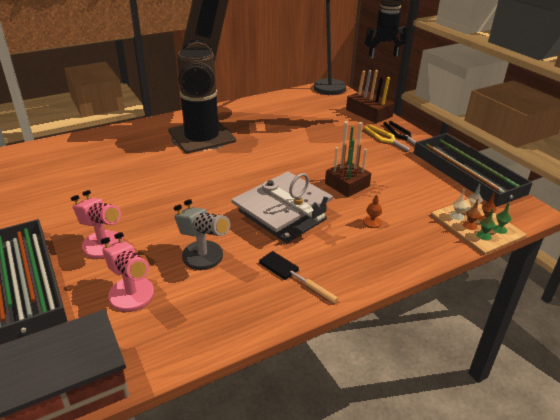

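View pics/top0.png

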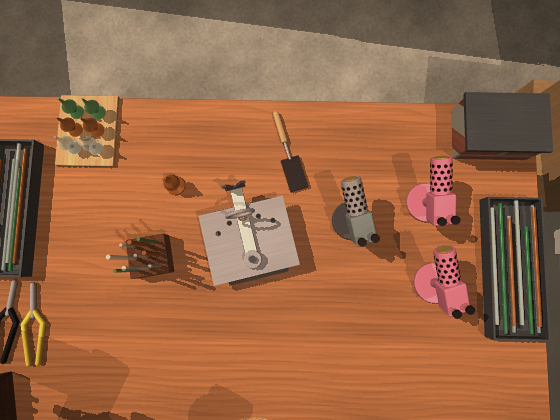

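The scene view shows one rod rest, with its ring at about scene (299,186) and top (240,212). The grey burner is at scene (202,235) and top (350,222). Its pink look-alikes, not to be used, are at top (432,200) and (440,283). The rod stand is at top (148,255), the ornament at (174,184) and the paddle at (290,160). I choose the single steel ring and the grey burner, and will check them in a close crop.

```bash
cat > h.py <<'E'
import cv2,numpy as np
from plant import r
def cam(n):
    c=r.calibration(n);R=cv2.Rodrigues(np.array(c["rvec"],float))[0];t=np.array(c["tvec"],float).ravel()
    return np.array(c["intrinsics"]),R,t
def ray(n,p):
    K,R,t=cam(n);d=R.T@np.linalg.inv(K)@[p[0],p[1],1];return -R.T@t,d/np.linalg.norm(d)
def onz(n,p,z):
    o,d=ray(n,p);return o+d*(z-o[2])/d[2]
def tri(p1,p2,n1="scene",n2="top"):
    (a,d),(b,e)=ray(n1,p1),ray(n2,p2)
    s=np.linalg.lstsq(np.c_[d,-e],b-a,rcond=None)[0];x,y=a+s[0]*d,b+s[1]*e
    return (x+y)/2,np.linalg.norm(x-y)
def proj(n,P):
    K,R,t=cam(n);q=K@(R@np.array(P,float)+t);return q[:2]/q[2]
E
python3 - <<'E'
from h import *
a=cv2.imread("pics/scene0.png")[160:250,220:340]; b=cv2.imread("pics/top0.png")[170:290,180:320]
a=cv2.resize(a,None,fx=5,fy=5,interpolation=2)[:450]; b=cv2.resize(b,None,fx=5,fy=5,interpolation=2)
cv2.imwrite("pics/ca.png",a);cv2.imwrite("pics/cb.png",b)
print("pivot",onz("top",(252,259),80),"tip",onz("top",(234,187),110))
print("burner foot",onz("top",(345,222),0),onz("scene",(202,253),5))
for q in((198,211),(285,196),(300,263),(214,284)):print(onz("top",q,62))
print(tri((300,176),(240,212)))
E
```

```text
pivot [506.51673868   7.94673052  80.        ] tip [679.36958381  54.30080448 110.        ]
burner foot [ 611.12262246 -232.42143564    0.        ] [ 608.51543847 -240.72166524    5.        ]
[625.14229071 149.98220343  62.        ]
[667.93681655 -70.08611413  62.        ]
[ 499.17955064 -110.7418803    62.        ]
[443.07509073 102.03771319  62.        ]
(array([614.07224992,  36.38897797, 160.62598715]), np.float64(9.917677360827314))
```

View pics/ca.png

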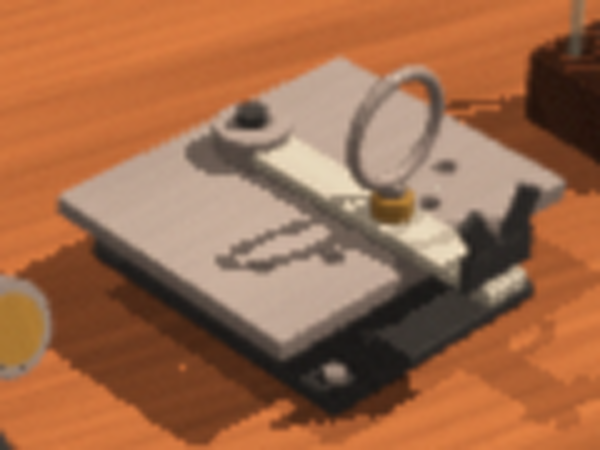

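View pics/cb.png

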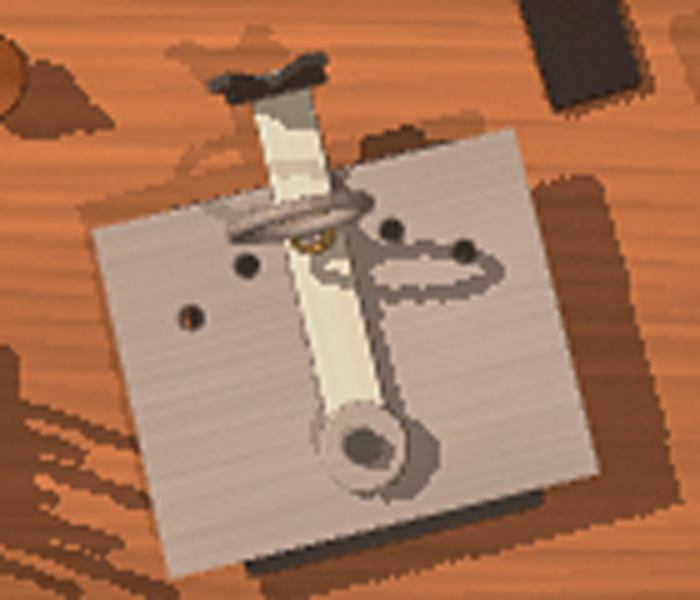

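Run:
```python
from h import *
from scipy.optimize import least_squares
px=np.array([(93,230),(515,130),(598,473),(172,578),(192,318),(247,265),(391,230),(464,250)])/5+[180,170]-0.4
W=np.array([onz("top",p,62)[:2] for p in px])
th=np.radians([40,20,-20,-40])
M=np.r_[[(140,110),(140,-110),(-40,-110),(-40,110)],np.c_[110*np.cos(th),110*np.sin(th)]]
f=lambda v:(M@np.array([[np.cos(v[2]),np.sin(v[2])],[-np.sin(v[2]),np.cos(v[2])]])+v[:2]-W).ravel()
s=least_squares(f,[506,8,.25]);print(s.x,s.fun.reshape(-1,2).round(1))
x,y,a=s.x;u=np.array([np.cos(a),np.sin(a)]);P=np.array([x,y])
for z,d in((162,110),(98,110),(130,110),(124,185)):
    q=np.r_[P+u*d,z];print(z,q.round(1),[(proj(n,q)).round(1) for n in("scene","top")],(5*(proj("top",q)-[180,170])).round(),(5*(proj("scene",q)-[220,160])).round())
print("scene corner pred",[(5*(proj("scene",np.r_[P+m[0]*u+m[1]*np.array([-u[1],u[0]]),62])-[220,160])).round() for m in M])
```

```text
[5.06561834e+02 7.01114016e+00 2.59634742e-01] [[ 0.2  0.3]
 [ 1.3  0.6]
 [-0.  -0.8]
 [-0.5  1.1]
 [ 0.2 -0. ]
 [-0.3 -0.3]
 [-0.2 -0.7]
 [-0.7 -0.3]]
162 [612.9  35.3 162. ] [array([297.5, 175.7]), array([238.5, 211.4])] [292. 207.] [388.  79.]
98 [612.9  35.3  98. ] [array([296.6, 196. ]), array([241.5, 214.9])] [307. 224.] [383. 180.]
130 [612.9  35.3 130. ] [array([297., 186.]), array([240. , 213.2])] [300. 216.] [385. 130.]
124 [685.4  54.5 124. ] [array([317.9, 199.8]), array([233.3, 183.4])] [266.  67.] [490. 199.]
scene corner pred [array([556., 181.]), array([272., 344.]), array([ 48., 197.]), array([331.,  56.]), array([436., 166.]), array([420., 203.]), array([322., 257.]), array([253., 266.])]
```

The crops show a single upright ring at top (240,213) and scene (299,186), on the arm that stands in the middle hole. The free holes are at top (218,233), (229,222), (258,215) and (272,219). The grey burner lies on the −y side, so the arm has to go to −0.349. Next I check where the wrist camera sits and plan the transit.

```bash
cat >> h.py <<'E'
from scipy.spatial.transform import Rotation as Ro
def tool(o=None):
    o=o or r.get_obs();return np.array(o["ee_pos"]),Ro.from_euler("xyz",o["tool_rot"])
def target(psi,alpha,ysign=-1):
    z=np.array([np.cos(alpha)*np.cos(psi),np.cos(alpha)*np.sin(psi),-np.sin(alpha)])
    y=ysign*np.array([-np.sin(psi),np.cos(psi),0.]);return Ro.from_matrix(np.c_[np.cross(y,z),y,z])
def rows(path,p=None,R=None,dec=3):
    """path: list of (pos,Rot,nrows); prints rows in tool units"""
    if p is None:p,R=tool()
    out=[]
    for P,T,n in path:
        P=np.array(P,float);rv=(R.inv()*T).as_rotvec();st=Ro.from_rotvec(rv/n);d=(P-p)/n
        for i in range(n):
            s=np.r_[R.inv().apply(d)/200,rv/n/np.pi].round(dec);out.append(s)
            p=p+R.apply(s[:3]*200);R=R*Ro.from_rotvec(s[3:]*np.pi)
    for s in out:print(", ".join("%g"%v for v in s)+",")
    print("end",p.round(1),R.as_euler("xyz").round(3),"mm/row",max(np.linalg.norm(s[:3])*200 for s in out),"deg/row",max(np.linalg.norm(s[3:])*180 for s in out))
E
python3 - <<'E'
from h import *
p,R=tool();K,Rc,t=cam("wrist");print("cam in tool",R.inv().apply(-Rc.T@t-p).round(1),"axis",R.inv().apply(Rc[2]).round(3),K)
for s in(-1,1):
    T=target(.1,.7,s);print(s,(R.inv()*T).as_rotvec())
D=Ro.from_euler("xyz",[np.pi,0,0.1])
rows([([215,600,330],R,2),([440,10,340],D,17)])
E
```

```text
cam in tool [  72.2    0.5 -119.9] axis [-0.283  0.001  0.959] [[325.1922621    0.         280.3640744 ]
 [  0.         325.1922621  207.80243301]
 [  0.           0.           1.        ]]
-1 [-1.18850484  0.2137183   2.55255175]
1 [-0.15505717 -0.86228551 -0.32832051]
-0.147, -0.1, -0.195, 0, 0, 0,
-0.147, -0.1, -0.195, 0, 0, 0,
-0.107, -0.152, -0.003, -0, 0, 0.052,
-0.131, -0.132, -0.003, -0, 0, 0.052,
-0.15, -0.109, -0.003, -0, 0, 0.052,
-0.166, -0.083, -0.003, -0, 0, 0.052,
-0.177, -0.055, -0.003, -0, 0, 0.052,
-0.184, -0.026, -0.003, -0, 0, 0.052,
-0.186, 0.005, -0.003, -0, 0, 0.052,
-0.182, 0.035, -0.003, -0, 0, 0.052,
-0.174, 0.064, -0.003, -0, 0, 0.052,
-0.162, 0.092, -0.003, -0, 0, 0.052,
-0.145, 0.117, -0.003, -0, 0, 0.052,
-0.124, 0.139, -0.003, -0, 0, 0.052,
-0.099, 0.157, -0.003, -0, 0, 0.052,
-0.073, 0.171, -0.003, -0, 0, 0.052,
-0.044, 0.18, -0.003, -0, 0, 0.052,
-0.014, 0.185, -0.003, -0, 0, 0.052,
0.016, 0.185, -0.003, -0, 0, 0.052,
end [439.9   9.9 341.3] [3.14e+00 1.00e-03 1.13e-01] mm/row 52.776509926292015 deg/row 9.36
```

Run:
```python
from h import *
p,R=tool();D=Ro.from_euler("xyz",[np.pi,0,0.1])
rows([([215,600,330],R,2),([520,0,340],D,18)])
```

```text
-0.147, -0.1, -0.195, 0, 0, 0,
-0.147, -0.1, -0.195, 0, 0, 0,
-0.124, -0.14, -0.002, -0, 0, 0.049,
-0.144, -0.12, -0.002, -0, 0, 0.049,
-0.16, -0.096, -0.002, -0, 0, 0.049,
-0.173, -0.071, -0.002, -0, 0, 0.049,
-0.182, -0.043, -0.002, -0, 0, 0.049,
-0.186, -0.015, -0.002, -0, 0, 0.049,
-0.186, 0.014, -0.002, -0, 0, 0.049,
-0.182, 0.042, -0.002, -0, 0, 0.049,
-0.173, 0.07, -0.002, -0, 0, 0.049,
-0.161, 0.096, -0.002, -0, 0, 0.049,
-0.144, 0.119, -0.002, -0, 0, 0.049,
-0.124, 0.14, -0.002, -0, 0, 0.049,
-0.101, 0.157, -0.002, -0, 0, 0.049,
-0.076, 0.171, -0.002, -0, 0, 0.049,
-0.049, 0.18, -0.002, -0, 0, 0.049,
-0.021, 0.186, -0.002, -0, 0, 0.049,
0.008, 0.187, -0.002, -0, 0, 0.049,
0.037, 0.183, -0.002, -0, 0, 0.049,
end [5.199e+02 2.000e-01 3.382e+02] [3.14e+00 1.00e-03 1.19e-01] mm/row 52.776509926292015 deg/row 8.82
```

apply_moves:
  series: [-0.147,-0.1,-0.195,0,0,0,-0.147,-0.1,-0.195,0,0,0,-0.124,-0.14,0,0,0,0.049,-0.144,-0.12,0,0,0,0.049,-0.16,-0.096,0,0,0,0.049,-0.173,-0.071,0,0,0,0.049,-0.182,-0.043,0,0,0,0.049,-0.186,-0.015,0,0,0,0.049,-0.186,0.014,0,0,0,0.049,-0.182,0.042,0,0,0,0.049]
  claw: 255
  squeeze: 20

```text
t: 1.35
ee_pos: [350.7, 332.5, 330.8]
tool_rot: [-3.141, 0.0, 1.653]
contact_force: [-0.1, 0.0, -0.3]
width: -0.1
gripper_force: 0.0
```

apply_moves:
  series: [-0.173,0.07,0,0,0,0.049,-0.161,0.096,0,0,0,0.049,-0.144,0.119,0,0,0,0.049,-0.124,0.14,0,0,0,0.049,-0.101,0.157,0,0,0,0.049,-0.076,0.171,0,0,0,0.049,-0.049,0.18,0,0,0,0.049,-0.021,0.186,0,0,0,0.049,0.008,0.187,0,0,0,0.049,0.037,0.183,0,0,0,0.049]

```text
t: 2.6
ee_pos: [520.2, -0.6, 330.8]
tool_rot: [-3.141, 0.001, 0.114]
contact_force: [0.5, 0.5, 0.4]
width: -0.1
gripper_force: 0.0
```

Run:
```python
from h import *
T=target(.2,.65);C=np.array([613,35,132.]);z=T.apply([0,0,1])
rows([([490,5,310],T,7),(C-90*z,T,3)])
print(C-90*z)
```

```text
-0.021, -0.006, 0.015, 0.002, 0.042, -0.004,
-0.023, -0.007, 0.012, 0.002, 0.042, -0.004,
-0.024, -0.007, 0.009, 0.002, 0.042, -0.004,
-0.025, -0.007, 0.006, 0.002, 0.042, -0.004,
-0.025, -0.007, 0.003, 0.002, 0.042, -0.004,
-0.025, -0.008, -0.001, 0.002, 0.042, -0.004,
-0.025, -0.008, -0.004, 0.002, 0.042, -0.004,
-0.109, -0.007, 0.197, -0.001, -0, 0.001,
-0.109, -0.008, 0.197, -0.001, -0, 0.001,
-0.109, -0.008, 0.197, -0.001, -0, 0.001,
end [542.8  20.8 186.5] [-3.138 -0.924  0.192] mm/row 45.05729685633615 deg/row 7.602736349499436
[542.78063883  20.7658308  186.46677652]
```

apply_moves:
  series: [-0.021,-0.006,0.015,0.002,0.042,-0.004,-0.023,-0.007,0.012,0.002,0.042,-0.004,-0.024,-0.007,0.009,0.002,0.042,-0.004,-0.025,-0.007,0.006,0.002,0.042,-0.004,-0.025,-0.007,0.003,0.002,0.042,-0.004,-0.025,-0.008,-0.001,0.002,0.042,-0.004,-0.025,-0.008,-0.004,0.002,0.042,-0.004]

```text
t: 3.48
ee_pos: [489.4, 6.1, 310.1]
tool_rot: [3.141, -0.928, 0.215]
contact_force: [1.0, 0.8, 0.4]
width: 0.4
gripper_force: 0.0
```

Run:
```python
from h import *
o=r.get_obs();print(o["joint_pos"].round(3),o["t"])
T=target(.2,.65);C=np.array([613,35,132.]);z=T.apply([0,0,1])
p,R=tool();rows([(C-90*z,R,4)]);print(p,(R.inv()*T).as_rotvec())
K,Rc,t=cam("wrist");np.savez("pics/w1.npz",K=K,R=Rc,t=t)
cv2.imwrite("pics/w1.png",r.capture("wrist"))
```

```text
[-0.432 -0.612  2.424  0.843  0.701  0.438] 3.475
-0.082, -0.004, 0.148, 0, 0, 0,
-0.082, -0.004, 0.148, 0, 0, 0,
-0.082, -0.004, 0.148, 0, 0, 0,
-0.082, -0.004, 0.148, 0, 0, 0,
end [543.   20.9 186.7] [ 3.141 -0.928  0.215] mm/row 33.84907679686405 deg/row 0.0
[489.40350642   6.06808482 310.11676427] [-0.01070141 -0.00759     0.00886706]
```

View pics/w1.png

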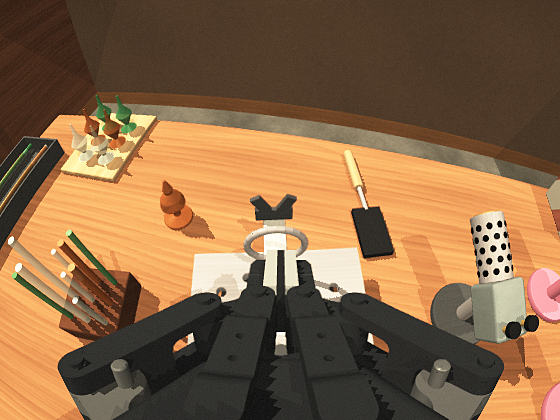

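The wrist view shows the ring's oval around (276,243), from column 245 to 308, with the fingers pointing at it. The V rest is behind it at (272,207), and the ornament and paddle are well clear.

apply_moves:
  series: [-0.082,-0.004,0.148,0,0,0,-0.082,-0.004,0.148,0,0,0,-0.082,-0.004,0.148,0,0,0]

```text
t: 3.9
ee_pos: [530.2, 17.3, 217.1]
tool_rot: [3.141, -0.923, 0.214]
contact_force: [0.7, -0.3, 0.9]
width: 0.2
gripper_force: 0.0
```

```bash
cat >> h.py <<'E'
def wproj(P,c):
    q=c["R"]@np.array(P,float)+c["t"];th=np.arctan2(np.hypot(q[0],q[1]),q[2]);f=c["K"][0,0]
    return np.array([c["K"][0,2],c["K"][1,2]])+f*th*q[:2]/np.hypot(q[0],q[1])
E
python3 - <<'E'
from h import *
o=r.get_obs();print(o["joint_pos"].round(3),o["t"],o["ee_pos"],o["tool_rot"])
c1=np.load("pics/w1.npz")
K,Rc,t=cam("wrist");np.savez("pics/w2.npz",K=K,R=Rc,t=t);c2=np.load("pics/w2.npz")
im=r.capture("wrist");cv2.imwrite("pics/w2.png",im)
cv2.imwrite("pics/w2c.png",cv2.resize(im[130:330,180:380],None,fx=3,fy=3,interpolation=2))
u=np.array([np.cos(.26),np.sin(.26),0]);v=np.array([-u[1],u[0],0]);C=np.array([612.9,35.3,130])
for c in(c1,c2):
    print([wproj(C+q,c).round(1) for q in(32*v,-32*v,[0,0,32],[0,0,-32])])
    print("V",[wproj(C+75*u+25*s*v+[0,0,-6],c).round(1) for s in(1,-1)])
E
```

```text
[-0.349 -0.337  2.432  1.162  0.483  0.091] 3.9 [530.19540044  17.30666212 217.06210641] [ 3.14140039 -0.92349637  0.21437295]
[array([249.9, 246. ]), array([308. , 243.6]), array([278.9, 229.1]), array([279.1, 258.5])]
V [array([256.4, 196. ]), array([296.4, 194.5])]
[array([240.9, 232.6]), array([321.6, 229.3]), array([281.5, 206.8]), array([281.4, 250.7])]
V [array([251.1, 168.2]), array([304. , 166.3])]
```

View pics/w2c.png

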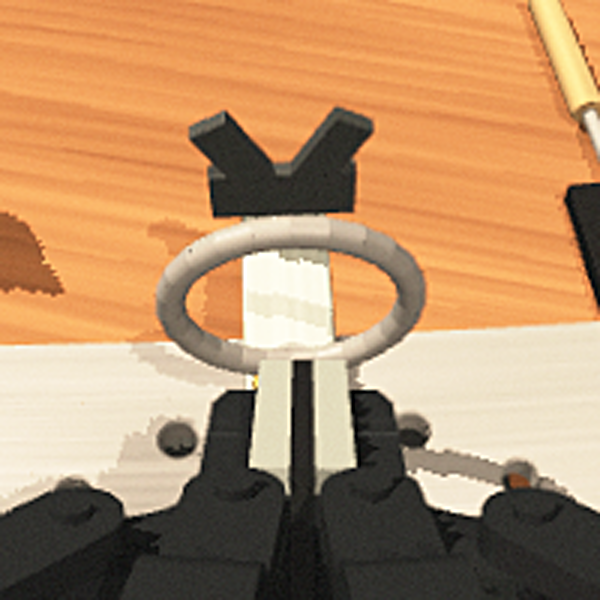

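The close crop shows the ring from crop (172,300) to (412,293), centred about 3 mm left of the fingertips' line (crop x 303). I move the ring estimate 3 mm to the left. Joint 5 is getting low, so I fit a simple kinematic model to choose a good slant.

```bash
cat >> h.py <<'E'
from scipy.optimize import least_squares
J=np.array([[1.16904,.28723,1.57815,0,1.27857,-.15],[-.432,-.612,2.424,.843,.701,.438],[-.349,-.337,2.432,1.162,.483,.091]])
PP=np.array([[167.88,653.18,251.9],[489.4,6.1,310.1],[530.2,17.3,217.06]])
ZZ=[Ro.from_euler("xyz",e).apply([0,0,1]) for e in([-3.13926,-.00035,2.8898],[3.141,-.928,.215],[3.1414,-.9235,.2144])]
def wrist(q,m):
    L,d,a2,a3,r0,z0=m;c,s=np.cos(q[0]),np.sin(q[0]);rr=r0+a2*np.sin(q[1])+a3*np.sin(q[1]+q[2]);h=z0+a2*np.cos(q[1])+a3*np.cos(q[1]+q[2])
    return np.array([rr*c-d*s,rr*s+d*c,h])
m=least_squares(lambda m:np.ravel([wrist(q,m)+m[0]*z-p for q,p,z in zip(J,PP,ZZ)]),[250,101,425,390,0,150]);mod=m.x
def ik(P,psi,al):
    z=target(psi,al).apply([0,0,1]);s=least_squares(lambda q:wrist(q,mod)+mod[0]*z-P,[-.2,0,2.2]);q=s.x
    f=np.array([np.sin(q[1]+q[2])*np.cos(q[0]),np.sin(q[1]+q[2])*np.sin(q[0]),np.cos(q[1]+q[2])])
    return q.round(2),np.arccos(f@z).round(2),np.abs(s.fun).max().round(1)
E
python3 - <<'E'
from h import *
print(mod.round(1),m.fun.round(1))
for al in(.65,.8,.95):
  for psi in(.1,.25):
    for P in([612,38,132],[612,38,150],[615,0,150]):print(al,psi,P,ik(np.array(P),psi,al))
E
```

```text
[225.4 101.4 441.8 570.6  -4.6 220.3] [-0.8 -0.6  1.  -2.1  0.6  0.4  2.8 -1.2 -1.4]
0.65 0.1 [612, 38, 132] (array([-0.19,  0.03,  2.3 ]), np.float64(0.25), np.float64(0.0))
0.65 0.1 [612, 38, 150] (array([-0.19, -0.01,  2.3 ]), np.float64(0.23), np.float64(0.0))
0.65 0.1 [615, 0, 150] (array([-0.28,  0.  ,  2.29]), np.float64(0.3), np.float64(0.0))
0.65 0.25 [612, 38, 132] (array([-0.25,  0.04,  2.29]), np.float64(0.39), np.float64(0.0))
0.65 0.25 [612, 38, 150] (array([-0.25,  0.  ,  2.29]), np.float64(0.39), np.float64(0.0))
0.65 0.25 [615, 0, 150] (array([-0.33,  0.02,  2.27]), np.float64(0.45), np.float64(0.0))
0.8 0.1 [612, 38, 132] (array([-0.18,  0.03,  2.24]), np.float64(0.22), np.float64(0.0))
0.8 0.1 [612, 38, 150] (array([-0.18, -0.  ,  2.23]), np.float64(0.25), np.float64(0.0))
0.8 0.1 [615, 0, 150] (array([-0.26,  0.  ,  2.23]), np.float64(0.3), np.float64(0.0))
0.8 0.25 [612, 38, 132] (array([-0.22,  0.04,  2.23]), np.float64(0.36), np.float64(0.0))
0.8 0.25 [612, 38, 150] (array([-0.22,  0.01,  2.23]), np.float64(0.38), np.float64(0.0))
0.8 0.25 [615, 0, 150] (array([-0.3 ,  0.02,  2.21]), np.float64(0.43), np.float64(0.0))
0.95 0.1 [612, 38, 132] (array([-0.16,  0.05,  2.17]), np.float64(0.35), np.float64(0.0))
0.95 0.1 [612, 38, 150] (array([-0.16,  0.02,  2.16]), np.float64(0.38), np.float64(0.0))
0.95 0.1 [615, 0, 150] (array([-0.24,  0.03,  2.16]), np.float64(0.41), np.float64(0.0))
0.95 0.25 [612, 38, 132] (array([-0.2 ,  0.06,  2.17]), np.float64(0.43), np.float64(0.0))
0.95 0.25 [612, 38, 150] (array([-0.2 ,  0.03,  2.16]), np.float64(0.46), np.float64(0.0))
0.95 0.25 [615, 0, 150] (array([-0.28,  0.04,  2.15]), np.float64(0.5), np.float64(0.0))
```

Run:
```python
from h import *
p,R=tool();C=np.array([612.3,38.3,132.]);z=R.apply([0,0,1])
print(z);rows([(C-60*z,R,3),(C-2*z,R,5)])
```

```text
[ 0.77419043  0.17137204 -0.60931174]
-0.018, -0.003, 0.094, 0, 0, 0,
-0.018, -0.003, 0.094, 0, 0, 0,
-0.018, -0.003, 0.094, 0, 0, 0,
0, 0, 0.058, -0, 0, 0,
0, 0, 0.058, -0, 0, 0,
0, 0, 0.058, -0, 0, 0,
0, 0, 0.058, -0, 0, 0,
0, 0, 0.058, -0, 0, 0,
end [610.5  38.  133.1] [-3.135 -0.916  0.209] mm/row 19.15097908724251 deg/row 0.0
```

apply_moves:
  series: [-0.018,-0.003,0.094,0,0,0,-0.018,-0.003,0.094,0,0,0,-0.018,-0.003,0.094,0,0,0,0,0,0,0,0,0]

```text
t: 4.45
ee_pos: [567.0, 27.5, 174.3]
tool_rot: [-3.138, -0.922, 0.213]
contact_force: [-0.2, 0.8, -0.1]
width: -0.3
gripper_force: 0.0
```

Run:
```python
from h import *
o=r.get_obs();print(o["joint_pos"].round(3),o["ee_pos"],o["tool_rot"])
im=r.capture("wrist")
cv2.imwrite("pics/w3c.png",cv2.resize(im[130:330,180:380],None,fx=3,fy=3,interpolation=2))
p,R=tool(o);C=np.array([612.3,38.3,132.]);z=R.apply([0,0,1])
print("offset of axis from C in tool axes",R.inv().apply(C-p))
K,Rc,t=cam("wrist");c=dict(K=K,R=Rc,t=t)
u=np.array([np.cos(.26),np.sin(.26),0]);v=np.array([-u[1],u[0],0]);C[2]=130
print([3*(wproj(C+q,c)-[180,130]).round(1) for q in(32*v,-32*v,[0,0,32],[0,0,-32])])
```

```text
[-0.291 -0.142  2.373  1.441  0.401 -0.181] [566.98414043  27.54963608 174.31200756] [-3.13837903 -0.92206835  0.2126126 ]
offset of axis from C in tool axes [-5.58374709 -0.74460167 62.6711319 ]
[array([145.2, 354.9]), array([453.9, 342.6]), array([299.4, 260.7]), array([300.6, 417.3])]
```

View pics/w3c.png

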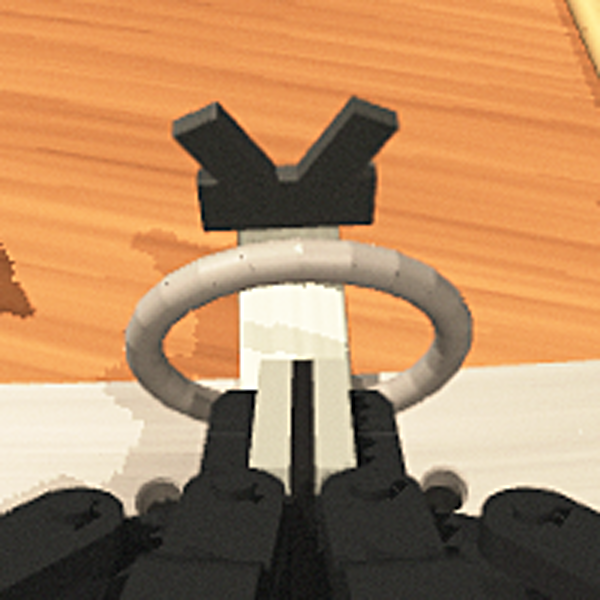

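The fingertips at crop (303,360) line up with the ring, whose wire runs from (145,345) to (453,333) with its top at (303,262), as predicted. The axis still sits 5.6 mm high, so I correct that while going in.

apply_moves:
  series: [-0.014,-0.002,0.02,0,0,0,-0.014,-0.002,0.04,0,0,0,0,0,0.06,0,0,0,0,0,0.06,0,0,0,0,0,0.06,0,0,0,0,0,0.06,0,0,0,0,0,0,0,0,0]

```text
t: 5.38
ee_pos: [610.4, 37.2, 134.7]
tool_rot: [-3.141, -0.924, 0.213]
contact_force: [-0.3, -0.1, 0.6]
width: 0.1
gripper_force: 0.0
```

Run:
```python
from h import *
o=r.get_obs();print(o["joint_pos"].round(3),o["ee_pos"],o["tool_rot"],o["contact_force"])
a=r.capture("wrist")[130:330,180:380];b=r.capture("scene")[150:230,250:350]
cv2.imwrite("pics/w4c.png",np.hstack([cv2.resize(a,(400,400),interpolation=2),cv2.resize(b,(400,320),interpolation=2).copy() if 0 else cv2.copyMakeBorder(cv2.resize(b,(400,320),interpolation=2),0,80,0,0,0)]))
p,R=tool(o);print(np.c_[R.inv().apply([0,0,10])/200, R.inv().apply([0,-10,0])/200].T.round(4))
```

```text
[-0.238  0.05   2.285  1.748  0.362 -0.473] [610.38831349  37.20880825 134.66171689] [-3.1411043  -0.92445786  0.21347813] [-0.32870707 -0.11677252  0.60859309]
[[ 0.0399 -0.     -0.0301]
 [-0.0064  0.0489 -0.0085]]
```

View pics/w4c.png

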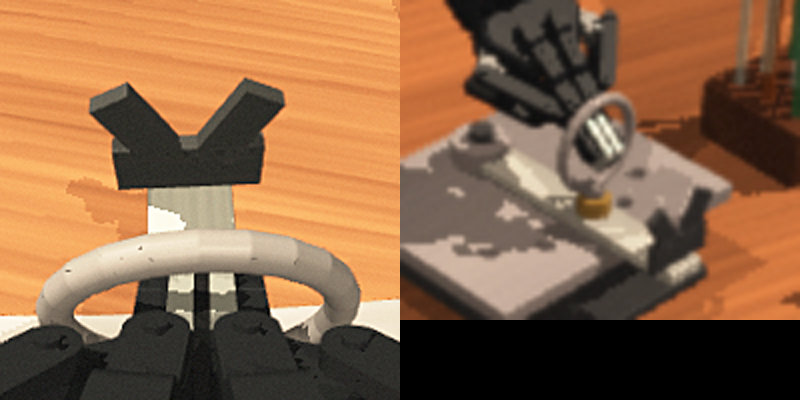

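The fingertips are through the ring under its top, with no contact yet: they show inside the ring in the scene crop at about (600,135). I lift straight up, watching the force.

apply_moves:
  series: [0.02,0,-0.015,0,0,0,0.02,0,-0.015,0,0,0,0,0,0,0,0,0]

```text
t: 5.85
ee_pos: [610.0, 37.1, 144.7]
tool_rot: [3.141, -0.924, 0.214]
contact_force: [-1.1, -1.1, -0.9]
width: 0.1
gripper_force: 0.5
```

apply_moves:
  series: [0.016,0,-0.012,0,0,0,0.016,0,-0.012,0,0,0,0,0,0,0,0,0]

```text
t: 6.22
ee_pos: [609.1, 37.2, 151.0]
tool_rot: [-3.141, -0.921, 0.213]
contact_force: [-1.9, -1.7, -7.2]
width: 0.2
gripper_force: 3.5
```

apply_moves:
  series: [0.015,0,-0.011,0,0,0,0.015,0,-0.011,0,0,0,0.015,0,-0.011,0,0,0,0,0,0,0,0,0,0,0,0,0,0,0]

```text
t: 6.85
ee_pos: [609.3, 37.3, 162.2]
tool_rot: [-3.141, -0.922, 0.213]
contact_force: [-5.6, -1.9, -7.9]
width: 0.0
gripper_force: 4.8
```

Run:
```python
from h import *
o=r.get_obs();print(o["t"],o["ee_pos"],o["tool_rot"],o["contact_force"],o["joint_pos"].round(3))
p,R=tool(o);piv=np.array([505.9,10.]);b=[]
a0=np.arctan2(*(p[:2]-piv)[::-1]);print(a0)
rho=np.linalg.norm(p[:2]-piv);n=10;path=[]
for i in range(1,n+1):
    d=-.349*i/n;q=p[:2]-piv;path.append((np.r_[piv+[np.cos(d)*q[0]-np.sin(d)*q[1],np.sin(d)*q[0]+np.cos(d)*q[1]],p[2]],R,1))
rows(path)
```

```text
6.85 [609.28548372  37.337529   162.18848272] [-3.14111452 -0.9215928   0.21343109] [-5.63624349 -1.87371639 -7.94535706] [-0.238 -0.011  2.28   1.563  0.355 -0.277]
0.2585067789024962
0, 0.019, 0, 0, 0, 0,
0, 0.018, 0, 0, 0, 0,
-0, 0.019, -0, 0, 0, 0,
-0.001, 0.019, -0.002, 0, 0, 0,
-0.001, 0.018, -0.001, 0, 0, 0,
-0.002, 0.019, -0.002, 0, 0, 0,
-0.002, 0.018, -0.003, 0, 0, 0,
-0.002, 0.018, -0.003, 0, 0, 0,
-0.003, 0.018, -0.004, 0, 0, 0,
-0.003, 0.018, -0.004, 0, 0, 0,
end [6.125e+02 4.000e-01 1.622e+02] [-3.141 -0.922  0.213] mm/row 3.841874542459709 deg/row 0.0
```

apply_moves:
  series: [0,0.019,0,0,0,0,0,0.019,0,0,0,0,0,0.019,0,0,0,0,-0.001,0.019,-0.001,0,0,0,-0.001,0.019,-0.001,0,0,0,-0.001,0.019,-0.002,0,0,0,-0.002,0.018,-0.002,0,0,0,0,0,0,0,0,0]

```text
t: 7.85
ee_pos: [612.3, 12.1, 160.7]
tool_rot: [-3.138, -0.92, 0.213]
contact_force: [-10.6, -0.2, -8.5]
width: -0.1
gripper_force: 6.3
```

Run:
```python
from h import *
o=r.get_obs();print(o["t"],o["ee_pos"],o["contact_force"],o["wrist_torque"],o["joint_pos"].round(3))
a=r.capture("top")[170:290,180:320];b=r.capture("scene")[150:230,250:350]
cv2.imwrite("pics/s1.png",np.hstack([cv2.resize(a,(460,400),interpolation=2),cv2.copyMakeBorder(cv2.resize(b,(340,272),interpolation=2),0,128,0,0,0)]))
```

```text
7.85 [612.25188539  12.10721478 160.73121138] [-10.62644623  -0.2194776   -8.46139436] [-0.20039724  2.18824426  0.25676208] [-2.950e-01  1.000e-03  2.271e+00  1.528e+00  4.010e-01 -2.800e-01]
```

View pics/s1.png

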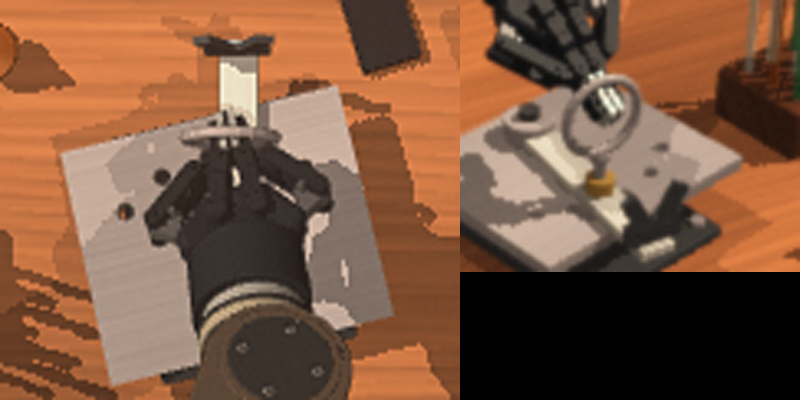

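The arm has followed and is about two thirds of the way: the ring is at (231,133) in the left crop, the fingertips still under its top and the pin up. I go the remaining 11.7 mm and measure the arm's angle from the dark V rest.

apply_moves:
  series: [-0.002,0.014,-0.0025,0,0,0,-0.002,0.014,-0.0025,0,0,0,-0.002,0.014,-0.0025,0,0,0,-0.002,0.014,-0.0025,0,0,0,0,0,0,0,0,0,0,0,0,0,0,0]

```text
t: 8.7
ee_pos: [611.5, 1.5, 160.0]
tool_rot: [-3.136, -0.919, 0.214]
contact_force: [-12.5, 1.0, -7.8]
width: -0.2
gripper_force: 7.0
```

```bash
cat >> h.py <<'E'
def vang(im):
    ws=[];u0,v0,u1,v1=205,172,280,200
    g=im[v0:v1,u0:u1].astype(int);mk=((g.max(2)<75)&(g.max(2)-g.min(2)<25)).astype(np.uint8)
    n,l,s,c=cv2.connectedComponentsWithStats(mk)
    i=1+np.argmax(s[1:,4]);P=onz("top",c[i]+[u0,v0],108);return s[i],c[i]+[u0,v0],np.arctan2(P[1]-9,P[0]-506)
E
python3 - <<'E'
from h import *
o=r.get_obs();print(o["t"],o["ee_pos"],o["contact_force"],o["joint_pos"].round(3))
p=o["ee_pos"];print("finger ang",np.arctan2(p[1]-10,p[0]-505.9)-.2585)
a=r.capture("top");print(vang(cv2.imread("pics/top0.png")),vang(a))
b=r.capture("wrist")
cv2.imwrite("pics/s2.png",np.hstack([cv2.resize(a[170:290,180:320],(460,400),interpolation=2),cv2.resize(b[130:290,180:320],(340,400),interpolation=2)]))
E
```

```text
8.7 [611.52494548   1.54766938 160.02224183] [-12.48492749   1.04933134  -7.7956915 ] [-0.32   0.003  2.27   1.514  0.422 -0.283]
finger ang -0.33835195139680263
(array([19,  9, 21,  9, 88], dtype=int32), array([234.72727273, 185.61363636]), np.float64(0.24286506247115225)) (array([43,  9, 22,  6, 70], dtype=int32), array([258.55714286, 184.04285714]), np.float64(-0.07709470348415029))
```

apply_moves:
  series: [-0.001,0.007,-0.001,0,0,0,-0.001,0.007,-0.001,0,0,0,0,0,0,0,0,0,0,0,0,0,0,0]

```text
t: 9.3
ee_pos: [611.3, -0.8, 159.6]
tool_rot: [-3.135, -0.919, 0.214]
contact_force: [-13.2, 3.1, -7.7]
width: 0.6
gripper_force: 7.5
```

Run:
```python
from h import *
o=r.get_obs();p=o["ee_pos"];print(o["t"],p,o["contact_force"],"finger ang",np.arctan2(p[1]-10,p[0]-505.9)-.2585)
a=r.capture("top");print(vang(a))
# V tips/outline width-based: extents midpoints
s0=vang(cv2.imread("pics/top0.png"));s1=vang(a)
for s,z in((s0,108),(s1,108)):
    m=[205+s[0][0]+s[0][2]/2-.5,s[1][1]];P=onz("top",m,z);print("bbox-mid ang",np.arctan2(P[1]-9,P[0]-506))
```

```text
9.3 [611.26022575  -0.77212503 159.62354239] [-13.21980084   3.13037004  -7.73362157] finger ang -0.3603868763455485
(array([45,  9, 21,  6, 66], dtype=int32), array([260.22727273, 184.12121212]), np.float64(-0.0993565913559058))
bbox-mid ang 0.25231662787436554
bbox-mid ang -0.0963486049709664
```

apply_moves:
  series: [-0.012,0,0.009,0,0,0,-0.012,0,0.009,0,0,0,-0.012,0,0.009,0,0,0,0,0,0,0,0,0]

```text
t: 9.85
ee_pos: [611.3, -0.8, 150.8]
tool_rot: [-3.135, -0.919, 0.214]
contact_force: [-14.2, 3.8, -6.6]
width: -0.0
gripper_force: 7.4
```

Run:
```python
from h import *
o=r.get_obs();p=o["ee_pos"];print(o["t"],p,o["contact_force"],"finger ang",np.arctan2(p[1]-10,p[0]-505.9)-.2585)
print(vang(r.capture("top")))
```

```text
9.85 [611.34879695  -0.76969472 150.82545017] [-14.2348722    3.84205563  -6.57518713] finger ang -0.3602790779510706
(array([45,  9, 21,  6, 62], dtype=int32), array([259.75806452, 184.29032258]), np.float64(-0.09341828348419418))
```

apply_moves:
  series: [-0.012,0,0.009,0,0,0,-0.012,0,0.009,0,0,0,-0.012,0,0.009,0,0,0,-0.012,0,0.009,0,0,0,0,0,0,0,0,0]

```text
t: 10.52
ee_pos: [614.1, -1.8, 142.7]
tool_rot: [-3.138, -0.926, 0.215]
contact_force: [-7.2, 3.1, -3.3]
width: 0.1
gripper_force: 4.3
```

Run:
```python
from h import *
o=r.get_obs();p=o["ee_pos"];print(o["t"],p,o["contact_force"],"finger ang",np.arctan2(p[1]-10,p[0]-505.9)-.2585)
print(vang(r.capture("top")))
b=r.capture("wrist");a=r.capture("scene")[150:230,250:350]
cv2.imwrite("pics/s3.png",np.hstack([cv2.resize(a,(460,400),interpolation=2),cv2.resize(b[130:290,180:320],(340,400),interpolation=2)]))
```

```text
10.525 [614.14653907  -1.8401594  142.73435461] [-7.22397329  3.13173063 -3.34077635] finger ang -0.3674482941666825
(array([45,  9, 22,  6, 72], dtype=int32), array([260.375     , 184.04166667]), np.float64(-0.10117373254675166))
```

View pics/s3.png

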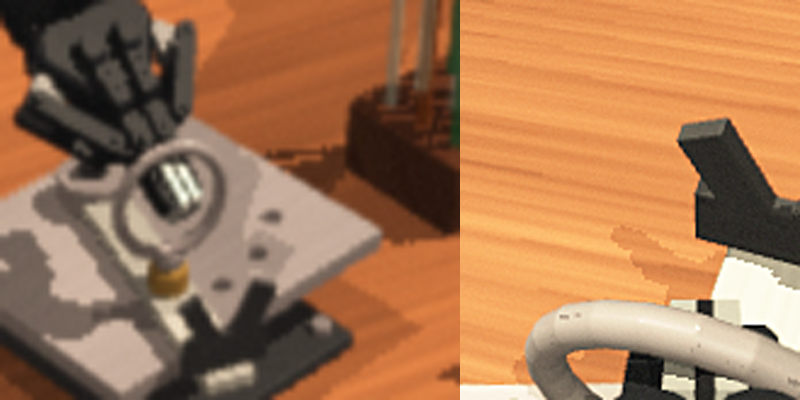

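The pin is in the next hole: the scene crop shows three free holes on the +y side, at (220,285), (258,254) and (270,216), and the ring sits low. The finger still touches the ring lightly, so I lower a little more and then draw out along the finger.

apply_moves:
  series: [-0.012,0,0.009,0,0,0,-0.012,0,0.0,0,0,0,0,0,-0.01,0,0,0,0,0,0,0,0,0]

```text
t: 11.18
ee_pos: [612.8, -4.4, 140.8]
tool_rot: [3.14, -0.928, 0.215]
contact_force: [0.5, 0.5, -0.7]
width: -0.0
gripper_force: 0.0
```

Run:
```python
from h import *
o=r.get_obs();p,R=tool(o);print(o["t"],p,o["contact_force"])
C=np.array([506+110*np.cos(-.09),9.5+110*np.sin(-.09),132]);print(C,R.inv().apply(C-p))
print(vang(r.capture("top")))
```

```text
11.175 [612.78379919  -4.40814349 140.81342485] [ 0.49775628  0.50190584 -0.72632986]
[ 6.15554801e+02 -3.86640412e-01  1.32000000e+02] [-4.9159496  -3.3528578   8.13136997]
(array([46,  9, 22,  7, 72], dtype=int32), array([261.43055556, 184.23611111]), np.float64(-0.11546373009891223))
```

apply_moves:
  series: [-0.012,-0.008,-0.005,0,0,0,-0.012,-0.008,-0.005,0,0,0,0,0,-0.03,0,0,0,0,0,-0.05,0,0,0,0,0,-0.07,0,0,0,0,0,-0.1,0,0,0,0,0,-0.12,0,0,0,0,0,-0.15,0,0,0,0,0,0,0,0,0]

```text
t: 12.35
ee_pos: [525.0, -19.9, 200.4]
tool_rot: [3.137, -0.927, 0.216]
contact_force: [0.3, -0.7, 0.2]
width: 0.4
gripper_force: 0.0
```

Run:
```python
from h import *
o=r.get_obs();print(o["t"],o["ee_pos"],o["contact_force"],o["joint_pos"].round(3))
a=r.capture("top");print(vang(a))
s=r.capture("scene")
# ornament & paddle shift vs start
for n,im,(u0,v0,u1,v1) in(("top",a,(160,170,195,200)),("top",a,(265,105,315,195)),("scene",s,(255,245,345,305)),("scene",s,(360,190,390,230))):
    d=cv2.absdiff(im,cv2.imread(f"pics/{n}0.png"))[v0:v1,u0:u1];print(n,d.max(2).mean(),(d.max(2)>60).sum())
# ring in the scene picture vs prediction for pin home
u=np.array([np.cos(-.089),np.sin(-.089)])
for z in(94+4,130,162):print(z,proj("scene",[*(np.array([505.9,10])+110*u),z]).round(1))
g=s[150:225,265:325].astype(int);mk=((g.max(2)-g.min(2)<28)&(g.max(2)>100)).astype(np.uint8)
cv2.imwrite("pics/s4.png",cv2.resize(s[150:230,250:350],(600,480),interpolation=2))
g=cv2.imread("pics/scene0.png")
res=cv2.matchTemplate(s[155:225,255:335],g[172:206,287:311],cv2.TM_CCOEFF_NORMED);_,v,_,l=cv2.minMaxLoc(res);print("ring shift px",v,l[0]+255-287,l[1]+155-172)
p0=proj("scene",[505.9+110*np.cos(.26),10+110*np.sin(.26),130]);p1=proj("scene",[*(np.array([505.9,10])+110*u),130]);print("expected",p1-p0,"10mm up adds",proj("scene",[*(np.array([505.9,10])+110*u),140])-p1)
```

```text
12.35 [524.96840767 -19.85066988 200.43875527] [ 0.30368667 -0.73736185  0.15513844] [-0.456 -0.308  2.447  1.245  0.549 -0.068]
(array([46,  9, 22,  7, 74], dtype=int32), array([261.21621622, 184.2027027 ]), np.float64(-0.11257169347417817))
top 9.576190476190476 0
top 11.595555555555556 60
scene 7.242962962962963 105
scene 5.320833333333334 0
98 [285.7 200. ]
130 [286.  189.9]
162 [286.3 179.5]
ring shift px 0.43003329634666443 18 9
expected [-11.8941722   4.2866392] 10mm up adds [ 0.10134361 -3.20668722]
```

Run:
```python
from h import *
s=r.capture("scene");g=cv2.imread("pics/scene0.png")
for im,c in((g,300),(s,287),(s,288)):print(c,im[168:206,c-1:c+2].mean(1).mean(1).astype(int).tolist())
d=cv2.absdiff(s,g)[245:305,255:345].max(2)>60;ys,xs=np.nonzero(d);print("paddle diff",xs.min()+255,xs.max()+255,ys.min()+245,ys.max()+245,np.bincount(ys)[:12])
```

```text
300 [127, 125, 124, 120, 118, 137, 164, 153, 115, 114, 147, 167, 170, 170, 172, 170, 170, 169, 170, 172, 172, 168, 168, 163, 159, 162, 162, 140, 134, 130, 104, 101, 116, 85, 75, 80, 111, 171]
287 [96, 95, 102, 120, 143, 146, 146, 145, 146, 150, 169, 161, 115, 110, 140, 146, 147, 147, 147, 146, 146, 146, 145, 144, 144, 145, 146, 146, 146, 146, 154, 163, 127, 133, 120, 98, 112, 118]
288 [95, 97, 104, 121, 143, 147, 146, 145, 147, 152, 176, 157, 105, 111, 140, 145, 147, 146, 146, 146, 146, 145, 145, 144, 145, 146, 146, 146, 145, 147, 157, 146, 114, 139, 121, 110, 119, 112]
paddle diff 255 282 245 251 [10 15 16 16 20 20  7]
```

The ring top moved 4.1 px in the scene picture, against 4.3 px expected with the pin home, so the pin is down. The arm is at about −0.355 and the robot touches nothing, so I hand the job in.

```bash
python3 -c "
from plant import r
print(r.job_done())"
```

```text
the job is handed in; nothing more can be done
None
```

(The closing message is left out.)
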